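# Step the tube carousel back one notch

### The job

The hand-indexed tube carousel has been clicked on one station too far. With a fingertip, lift the ratchet pawl right up and over until it rests back by itself, push the wheel backward (clockwise seen from above) by exactly one notch, then tip the pawl down again so that it drops fully home between the teeth and locks the wheel. Only push with the fingers: pinch or lift nothing, and leave the vials, bottles and boxes standing around where they are.

Things in the scene. Friction and masses are not known exactly. Their poses are not given: they have to be found in the camera images.
- carousel: The carousel unit, screwed to the bench: a flat black housing with a white deck, 212 x 300 mm, deck 40 mm above the bench. Origin on the bench right under the wheel's axis; z up; its y axis points from the wheel's axis to the pawl; the housing reaches 110 mm to -y, 190 mm to +y and 106 mm to either side in x.
- wheel_axis (a point): The wheel's upright axis, at the level of the wheel's upper face (57 mm above the bench). The wheel is an aluminium disc 188 mm across with low capped tubes at 56 mm radius (tops 8 mm above the face), a centre boss 32 mm across (14 mm above the face) and four upright push pins. It turns stiffly (about 2 N at a pin) and stays where it is left.
- tooth_ring (a point): The same axis at the level of the tooth tops (69 mm above the bench). Twelve steel saw teeth 12 mm high stand up round the wheel's rim, one every 30 degrees, from 76 to 92 mm radius. Going counter-clockwise, each has an upright face, then an 18 degree ramp down, then a 12 degree flat gap up to the next upright face.
- pin0_top (a point): Top centre of a push pin, a plain steel rod 8 mm across and 45 mm high on the wheel's face, 54 mm from the axis; the four pins stand 90 degrees apart and turn with the wheel. With the wheel at 0 this one is at 45 degrees (counter-clockwise from the carousel's x axis).
- pin1_top (a point): Top centre of the second pin, same kind, at 135 degrees with the wheel at 0.
- pin2_top (a point): Top centre of the third pin, at 225 degrees with the wheel at 0.
- pin3_top (a point): Top centre of the fourth pin, at 315 degrees with the wheel at 0.
- pawl_hinge (a point): Middle of the pawl's hinge pin: 108 mm from the wheel's axis along the carousel's y, 72 mm above the bench, level, along the carousel's x, between two bracket cheeks (34 mm apart overall, 20 mm deep, tops 79 mm above the bench).
- lug_top (a point): Middle of the round bar (10 mm thick, 34 mm wide) along the top of the pawl's upright lug, a flat steel plate 26 mm wide and 5 mm thick. With the pawl down this point is 27.5 mm from the hinge towards the wheel's axis and 50 mm above the hinge. Pushed away from the axis here (1 to 2 N, high on the lug), the pawl lifts and tips over.
- nose (a point): Foot of the pawl's nose, 7 mm thick, which hangs into a gap between the teeth: with the pawl down it is 24 mm from the hinge towards the axis and 14 mm below the hinge. The steel pawl weighs about 90 g; its arm reaches 30 mm from the hinge, and the lug stands on its inner end.
- pawl (a joint): Pawl angle, rad: 0 = down, nose home in a gap (about 0.45 on a tooth's top); grows as it lifts up and back, away from the wheel; 1.05 = its stop. Past about 0.8 it falls onto the stop by itself and stays, its lug's bar then 30 mm outside the hinge and 49 mm above it; pushed back towards the axis at the bar to below about 0.55 it falls onto the wheel.
- wheel (a joint): Wheel angle, rad, positive counter-clockwise from above (forward). 0 = nose in the middle of its present gap; one notch is 0.524 rad (30 degrees), so one notch back is -0.524. The nose has about 0.06 rad of play either way in a gap. With the pawl down the teeth block backward turning.
- vial_a: Small amber vial, 22 mm across, 42 mm high, standing loose on the carousel's deck beside the pawl: leave alone. Origin under its base.
- vial_b: Small clear vial, 22 mm across, 42 mm high, loose on the deck on the pawl's other side: leave alone. Origin under its base.
- reagent: White reagent bottle, 64 mm across, 130 mm high, a bystander. Origin under its base.
- ethanol: Amber bottle, 60 mm across, 150 mm high, a bystander. Origin under its base.
- tip_box: Pipette tip box, 122 x 82 x 67 mm, a bystander. Origin under its base.
- beaker: Glass beaker, 68 mm across, 85 mm high, a bystander. Origin under its base.
- tube_rack: Low tube rack, 90 x 55 x 40 mm, a bystander. Origin under its base.

How it is judged:
By the outcome, as a careful person would: the job done as asked, in the order asked, and still so for the second after the job is handed in, with the robot touching nothing.
It also fails if it takes over 59 s, if anything falls off the work surface, if the arm or the gripper's body presses on something with over 40 N, if the wrist force passes 120 N, or if a joint passes its speed limit or range.

### The arm

A 6-joint arm with a two-finger parallel gripper is mounted at the origin on the work surface. World frame = base frame: x ahead of the robot, y to its left, z up, the work surface at z = 0. Lengths are in mm, angles in rad, forces in N, time in s.
With the tool pointing down it reaches from about 400 to 925 mm from the base axis. Payload 12.5 kg.
Tool frame: the origin (TCP) lies on the centre line of the jaws, within the pads' length; the fingertips stand 14 mm ahead of it and the grasp point (between the pads) lies 5 mm behind it; z points along the fingers, x is the direction in which the jaws open and shut, and the axes are right-handed (so a half turn about z gives the same grasp; the last joint's range is limited). The gripper opens to 95 mm and grips with 3 to 60 N. Pads are 20 mm wide; open, the fingers measure 119 mm over their backs; the gripper's body (75 mm by 180 mm) begins 59 mm behind the grasp point.
Start: joints at [1.19, 0.491, 1.559, -0, 1.092, -0.106], TCP at [169.578, 601.572, 228.661] pointing down, gripper open.
Joint ranges: [-3.1, 3.1], [-0.84, 2.19], [0.05, 2.79], [-1.13, 4.28], [0.06, 2.93], [-2.69, 2.69]. Speed limits (rad/s): [2.22, 2.22, 2.79, 3.14, 3.14, 3.14].

### API

Orientations are given as [roll, pitch, yaw] about the fixed x, y, z axes, in that order (R = Rz(yaw) Ry(pitch) Rx(roll)).
In Python, from cell import state, read_camera, job_done gives the robot as it stands.
- The arm moves only by the shell command python3 -m handwheel 'ROWS'. ROWS is JSON, a list of rows, each an object of numbers: "hand": the finger opening in m, from 0 to 0.0951; "x", "y", "z": the shift along the world's x, y, z in m; "spin": the turn about the world's z in units of 5 degrees (1.0 is 5 degrees). In form: [{"hand": .., "x": .., "y": .., "z": .., "spin": ..}, ...]. A call has 1 to 20 rows; each row is the pose to reach, as a shift and turn from the pose commanded when the call began; what a row does not reach only later rows make up. A row lasts 1/12 s, in which the tool goes at most 41.7 mm and 7.16 degrees, less where a joint would pass 70% of its speed; a pose out of reach is approached as far as the arm can. A call with a gripper value outside its range is refused whole. The fingers move at their own pace and stop on an object; the grip force is fixed at half the most. Time passes only in rows, so rows that repeat a pose let the fingers close. It gives the time, the measured TCP pose, the force and the opening at its end, in the units of the state.
- state(): the state, without advancing time (a new reading comes with each control period).
- read_camera(name): name is "side" or "top" or "wrist"; returns a dict with "img" (384x512x3 uint8, red, green, blue), "fx", "fy", "cx", "cy" (pixels), "T" (4x4, takes a point from camera to world coordinates). Camera axes: x right, y down, z forward; pixel columns grow to the right and rows downward; lengths in mm; the calibration is good to about 2 mm. The wrist camera is an equidistant fisheye: a pixel r from the principal point sees the ray r / f radians off the axis. A picture is of the moment at which its call begins. There is no depth.
- job_done(): hands the job in, once; it reports no verdict.
The state is a dict: "t": time; "joints": joint angles; "qvel": joint speeds; "tau": joint torques, N m; "eef_pos": TCP position; "tcp_rot": TCP orientation; "ft_force": force on the tool from outside, world axes, zero at the start; "moment": the same for the moment, N m; "opening": opening from 0.0 (shut) to 1.0 (fully open).
Only numpy, scipy, OpenCV 4.12 (cv2) and the standard library are available. Lean on these libraries where they do the work, as an engineer would, in place of code of your own. Each camera call takes 0.05 s, during which the arm holds its last target. There are 200 camera calls.

## Working session

There is one attempt and no reset: what is moved stays moved. The work goes in short steps, Python scripts to look and compute and a shell command to move; the robot and the scene stay as the last step left them, time stands still between calls to the robot, and variables do not carry over. Pictures are saved under pics/ and viewed, about 8 in all and at most 12, crops included, and the job is handed in when it is done.

```bash
mkdir -p pics
cat > h.py <<'E'
import numpy as np, cv2
from cell import state, read_camera, job_done
def snap(name,out,crop=None,scale=1):
    c=read_camera(name); np.savez('pics/'+out+'.npz',**c)
    im=c['img'][:,:,::-1]
    if crop: x0,y0,x1,y1=crop; im=im[y0:y1,x0:x1]
    cv2.imwrite('pics/'+out+'.png',cv2.resize(im,None,fx=scale,fy=scale,interpolation=cv2.INTER_CUBIC)); return c
def ray(c,u,v):
    d=np.array([(u-c['cx'])/c['fx'],(v-c['cy'])/c['fy'],1.]); T=np.array(c['T']); return T[:3,3],T[:3,:3]@d
def atz(c,u,v,z):
    o,d=ray(c,u,v); return o+d*(z-o[2])/d[2]
def proj(c,p):
    T=np.array(c['T']); q=T[:3,:3].T@(np.array(p,float)-T[:3,3]); return c['fx']*q[0]/q[2]+c['cx'],c['fy']*q[1]/q[2]+c['cy']
def load(n): 
    return dict(np.load('pics/'+n+'.npz'))
E
python3 - <<'E'
from h import *
for n in('top','side'):
    c=snap(n,n+'0',None,1.5); print(n,c['fx'],c['cx'],c['cy'],np.round(c['T'],3).tolist())
print(state())
E
```

```text
top 359.8915106787954 253.8620279202851 190.19368540597242 [[-0.028, -0.997, 0.069, 425.751], [-1.0, 0.028, -0.003, -7.243], [0.001, -0.069, -0.998, 1074.465], [0.0, 0.0, 0.0, 1.0]]
side 384.4984651842615 256.8268137112565 190.42955556313532 [[0.686, -0.491, 0.537, -7.014], [-0.728, -0.464, 0.506, -506.837], [0.001, -0.738, -0.675, 748.398], [0.0, 0.0, 0.0, 1.0]]
{'t': 0.1, 'joints': array([ 1.19041095e+00,  4.91501870e-01,  1.55938615e+00, -4.64272922e-06,
        1.09172031e+00, -1.05545050e-01]), 'qvel': array([ 4.34560551e-05, -2.32130449e-03, -3.54831108e-04, -2.74957285e-03,
       -6.56541949e-05, -2.34892811e-04]), 'tau': array([ 2.23722775e-03, -6.13627625e+01, -2.58608168e+01,  6.94388361e-02,
        4.70003451e-02, -2.38549472e-05]), 'eef_pos': array([169.49033863, 601.36659005, 228.11938618]), 'tcp_rot': array([-3.14148975e+00,  1.01045471e-03,  1.29595819e+00]), 'ft_force': array([-0.58854506, -0.04632091,  0.16287314]), 'moment': array([ 0.02690638,  0.0113789 , -0.01121475]), 'opening': 1.0006374104289477}
```

View pics/top0.png

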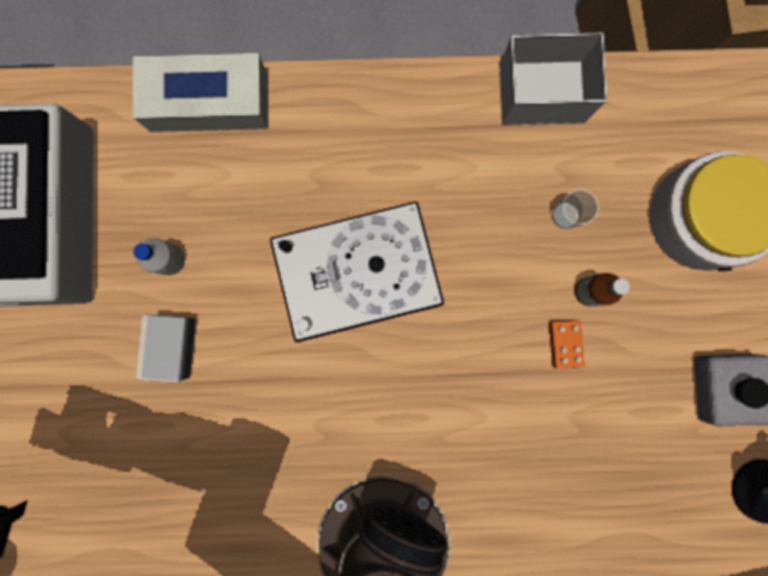

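View pics/side0.png

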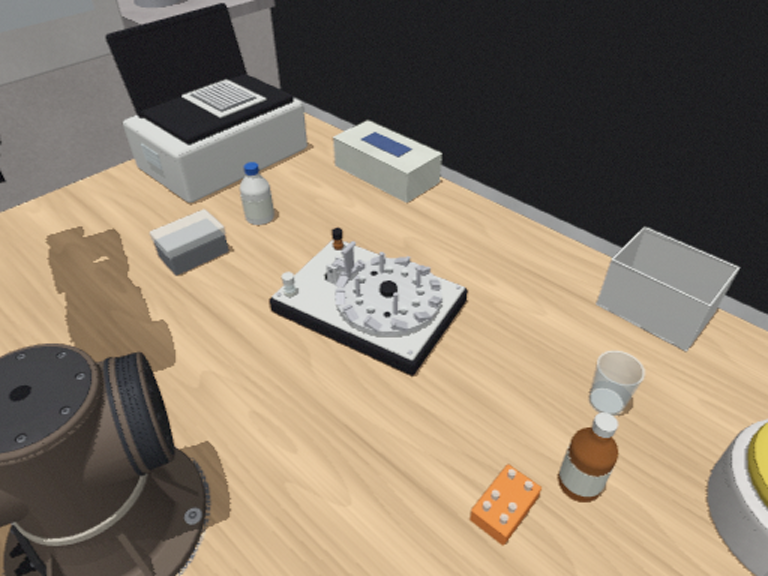

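Top shows the carousel with its deck corners at (271,238), (416,203), (443,304) and (296,340), boss at (376,264), pawl near (325,275), and the vials at (286,245) and (304,323). The side view agrees. I'll enlarge both next.

Run:
```python
from h import *
a=load('top0')['img'][130:232,175:300,::-1]; cv2.imwrite('pics/topc.png',cv2.resize(a,None,fx=5.8,fy=5.8,interpolation=cv2.INTER_CUBIC))
a=load('side0')['img'][145:250,175:315,::-1]; cv2.imwrite('pics/sidec.png',cv2.resize(a,None,fx=5.5,fy=5.5,interpolation=cv2.INTER_CUBIC))
c=load('top0')
P=[atz(c,u/1.5,v/1.5,40)[:2] for u,v in((271,238),(416,203),(443,304),(296,340))]
print(np.round(P,1)); print([np.linalg.norm(P[i]-P[i-1]) for i in range(4)])
print(atz(c,376/1.5,264/1.5,71))
```

```text
[[ 594.7  199. ]
 [ 655.3  -83.3]
 [ 457.9 -128.6]
 [ 397.2  154.2]]
[np.float64(202.54570469833124), np.float64(288.74261132667834), np.float64(202.57030078444402), np.float64(289.20052968055427)]
[535.15529233  -2.51456652  71.        ]
```

View pics/topc.png

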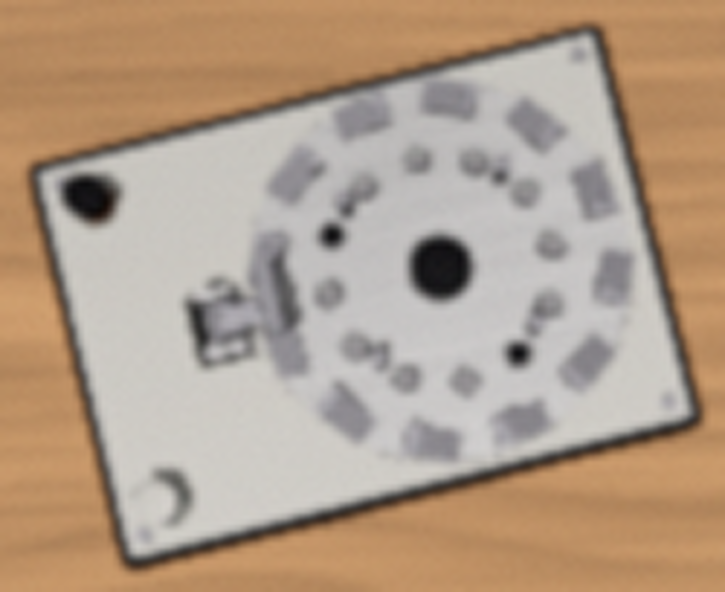

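View pics/sidec.png

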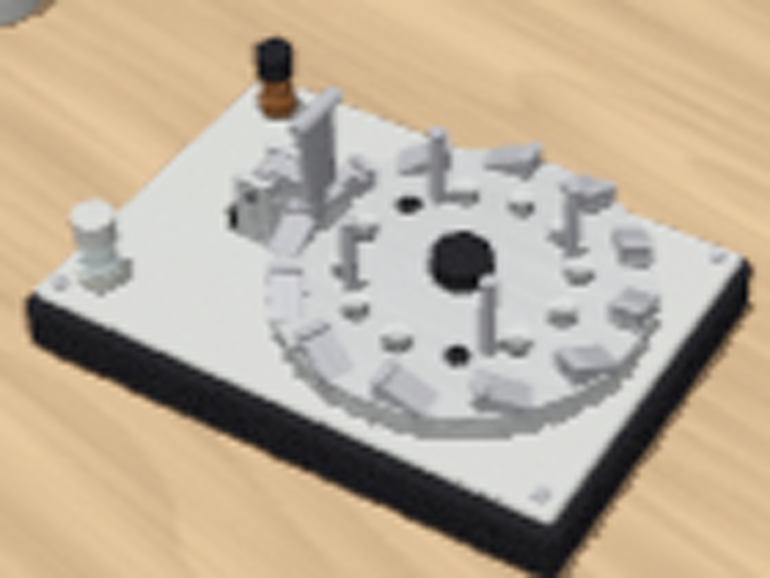

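The top crop shows the housing corners at (32,165), (600,25), (702,425) and (128,567), with the boss at (440,268). The side crop shows pin tops at (437,132), (572,183), (348,228) and (486,285), with the lug bar's middle at (316,112). I'll fit the pose jointly.

```bash
cat >> h.py <<'E'
def W(pose,p):
    x,y,a=pose[:3]; return np.array([x+np.cos(a)*p[0]-np.sin(a)*p[1],y+np.sin(a)*p[0]+np.cos(a)*p[1],p[2]])
E
python3 - <<'E'
from h import *
from scipy.optimize import least_squares
t,s=load('top0'),load('side0')
T=lambda u,v:(u/5.8+175,v/5.8+130); S=lambda u,v:(u/5.5+175,v/5.5+145)
obs=[]
for (p,q) in zip(((106,190,40),(106,-110,40),(-106,-110,40),(-106,190,40)),((32,165),(600,25),(702,425),(128,567))): obs.append((t,p,T(*q)))
obs.append((t,(0,0,71),T(440,268)))
obs.append((s,(0,80.5,122),S(316,112))); obs.append((s,(0,0,71),S(462,250)))
obs.append((s,(106,-110,40),S(748,262))); obs.append((s,(-106,-110,40),S(550,523)));obs.append((s,(-106,190,40),S(30,297)))
pins=[(437,132),(572,183),(486,285),(348,228)] 
def f(z,sel='ts'):
    r=[]
    for c,p,o in obs:
        if (c is t and 't' in sel) or (c is s and 's' in sel): r+=list(np.subtract(proj(c,W(z,p)),o))
    if 's' in sel:
      for k,q in zip((0,3,2,1),pins):
        a=z[3]+np.pi/4+k*np.pi/2; r+=list(np.subtract(proj(s,W(z,(54*np.cos(a),54*np.sin(a),102))),S(*q)))
    return r
for sel in('t','s','ts'):
    z=least_squares(f,[535,-2,0.2-0,0],args=(sel,)); z0=z
    print(sel,z.x,z.cost); print(np.round(z.fun,1))
z=z.x; np.save('pose.npy',z)
for n,p in dict(hinge=(0,108,72),lug=(0,80.5,122),va=(0,0,0)).items(): print(n,W(z,p))
print('vials',atz(t,*T(90,195),82),atz(t,*T(150,495),82))
for k in range(4):
    a=z[3]+np.pi/4+k*np.pi/2; print('pin',k,W(z,(54*np.cos(a),54*np.sin(a),102)))
E
```

```text
t [ 5.34610437e+02 -4.41805233e+00  2.15223611e-01  0.00000000e+00] 5.322748234930664
[-1.5 -0.7  0.9 -1.2  1.4  0.5 -1.2  1.3  0.5 -0. ]
s [ 5.33895290e+02 -4.50138120e+00  2.13542511e-01 -8.14192383e-03] 14.706390683542539
[-0.2  0.2 -0.2  0.4  2.4 -1.8  0.6  2.4 -3.  -1.4 -0.4 -0.1  0.2  0.5
  0.7 -0.7 -0.2 -1.2]
ts [ 5.34179271e+02 -4.40459655e+00  2.14347961e-01 -9.01424015e-03] 20.120941972709215
[-1.5 -0.6  0.9 -1.   1.4  0.7 -1.3  1.4  0.5  0.1 -0.1  0.2 -0.1  0.4
  2.4 -1.9  0.7  2.3 -3.  -1.5 -0.4 -0.2  0.3  0.4  0.8 -0.8 -0.1 -1.3]
hinge [511.2065529  101.12385557  72.        ]
lug [517.05608769  74.25318489 122.        ]
va [534.17927136  -4.40459655   0.        ]
vials [573.22932664 163.4936443   82.        ] [429.09603267 137.38685487  82.        ]
pin 0 [563.7754747   40.76247938 102.        ]
pin 1 [489.01219543  25.19160679 102.        ]
pin 2 [504.58306803 -49.57167248 102.        ]
pin 3 [579.34634729 -34.00079988 102.        ]
```

```bash
python3 -m handwheel '[{"hand":0,"x":0.03,"y":-0.03,"z":0,"spin":-1},{"hand":0,"x":0.354,"y":-0.557,"z":0,"spin":-12.4},{"hand":0,"x":0.354,"y":-0.557,"z":0,"spin":-12.4},{"hand":0,"x":0.354,"y":-0.557,"z":0,"spin":-12.4},{"hand":0,"x":0.354,"y":-0.557,"z":0,"spin":-12.4},{"hand":0,"x":0.354,"y":-0.557,"z":0,"spin":-12.4},{"hand":0,"x":0.354,"y":-0.557,"z":0,"spin":-12.4},{"hand":0,"x":0.354,"y":-0.557,"z":0,"spin":-12.4},{"hand":0,"x":0.354,"y":-0.557,"z":0,"spin":-12.4},{"hand":0,"x":0.354,"y":-0.557,"z":0,"spin":-12.4},{"hand":0,"x":0.354,"y":-0.557,"z":0,"spin":-12.4},{"hand":0,"x":0.354,"y":-0.557,"z":0,"spin":-12.4},{"hand":0,"x":0.354,"y":-0.557,"z":0,"spin":-12.4},{"hand":0,"x":0.354,"y":-0.557,"z":0,"spin":-12.4},{"hand":0,"x":0.354,"y":-0.557,"z":0,"spin":-12.4},{"hand":0,"x":0.354,"y":-0.557,"z":0,"spin":-12.4},{"hand":0,"x":0.354,"y":-0.557,"z":0,"spin":-12.4},{"hand":0,"x":0.354,"y":-0.557,"z":0,"spin":-12.4},{"hand":0,"x":0.354,"y":-0.557,"z":0,"spin":-12.4},{"hand":0,"x":0.354,"y":-0.557,"z":0,"spin":-12.4}]'
```

```text
t: 1.77
eef_pos: [523.0, 45.4, 228.6]
tcp_rot: [-3.141, 0.0, 0.215]
ft_force: [0.2, -0.2, -0.1]
opening: 0.003
```

Run:
```python
from h import *
c=snap('wrist','w1',None,1.5); print(c['fx'],c['cx'],c['cy'],np.round(c['T'],3).tolist(),state()['eef_pos'])
```

```text
297.3186396354542 251.05833440687374 189.76365474487366 [[0.977, 0.206, 0.056, 505.787], [0.214, -0.942, -0.26, 119.87], [-0.0, 0.266, -0.964, 384.866], [0.0, 0.0, 0.0, 1.0]] [523.01843895  45.59913273 228.70664791]
```

View pics/w1.png

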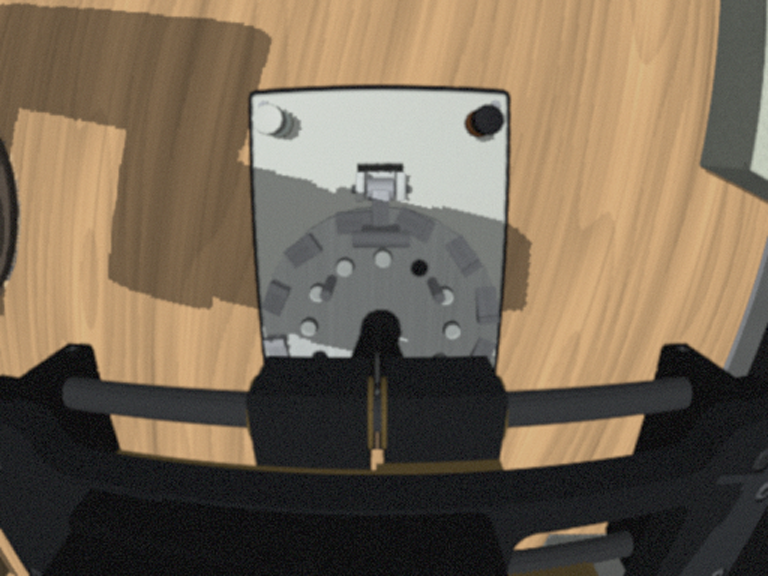

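The wrist view is well aligned: lug bar middle (381,238), pins at about (327,290) and (440,293), with the finger block below. I'll compare these with the model.

```bash
cat >> h.py <<'E'
def fproj(c,p):
    T=np.array(c['T']); q=T[:3,:3].T@(np.array(p,float)-T[:3,3]); r=np.hypot(q[0],q[1]); th=np.arctan2(r,q[2]); return np.array([c['cx']+c['fx']*th*q[0]/r,c['cy']+c['fy']*th*q[1]/r])
E
python3 - <<'E'
from h import *
c=load('w1'); z=np.load('pose.npy'); im=cv2.resize(c['img'][:,:,::-1],None,fx=1.5,fy=1.5)
P={'lugL':(-17,80.5,122),'lugR':(17,80.5,122),'lug':(0,80.5,122),'hinge':(0,108,72),'c1':(106,190,40),'c2':(-106,190,40)}
for k in(0,1):
    for h in (57,102):
        a=z[3]+np.pi/4+k*np.pi/2; P[f'pin{k}_{h}']=(54*np.cos(a),54*np.sin(a),h)
s=cv2.resize(c['img'][:,:,::-1][110:240,160:345],None,fx=4,fy=4,interpolation=cv2.INTER_CUBIC)
for n,p in P.items():
    q=fproj(c,W(z,p)); print(n,np.round(q*1.5,1)); cv2.drawMarker(s,tuple(np.round((q-[160,110])*4+1.5).astype(int).tolist()),(0,0,255),cv2.MARKER_CROSS,16,1)
cv2.imwrite('pics/w1o.png',s)
E
```

```text
lugL [350.4 243.6]
lugR [407.2 243.6]
lug [378.8 243.5]
hinge [378.6 192.4]
c1 [513.7  90.9]
c2 [243.   90.4]
pin0_57 [428.6 283.8]
pin0_102 [436.1 301.5]
pin1_57 [328.8 282.8]
pin1_102 [321.9 300.4]
```

View pics/w1o.png

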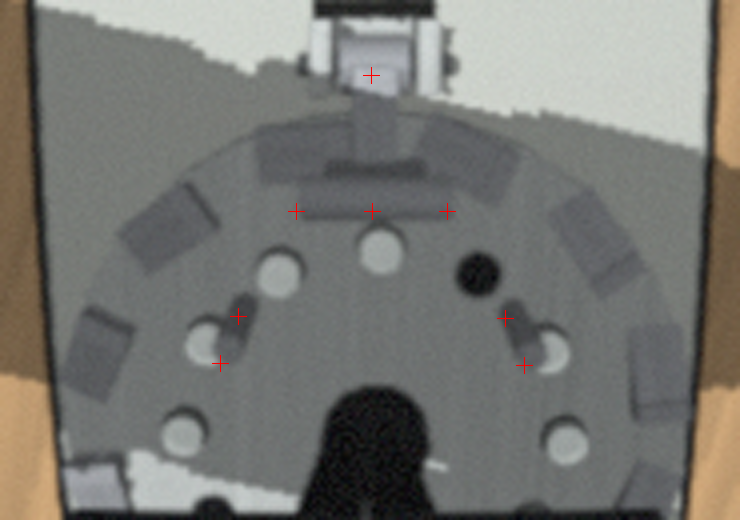

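The overlay shows the object about 1.5 mm to +x_c and 3 mm to +y_c of the prediction, which is within calibration error. I'll descend in front of the lug, then push outward.

```bash
python3 -m handwheel '[{"hand":0,"x":0.001,"y":0,"z":-0.04,"spin":0},{"hand":0,"x":0.001,"y":0,"z":-0.075,"spin":0},{"hand":0,"x":0.001,"y":0,"z":-0.098,"spin":0},{"hand":0,"x":0.001,"y":0,"z":-0.098,"spin":0},{"hand":0,"x":-0.001,"y":0.01,"z":-0.098,"spin":0},{"hand":0,"x":-0.001,"y":0.01,"z":-0.098,"spin":0},{"hand":0,"x":-0.001,"y":0.01,"z":-0.098,"spin":0}]'
python3 -m handwheel '[{"hand":0,"x":-0.0010,"y":0.005,"z":0,"spin":0},{"hand":0,"x":-0.0015,"y":0.007,"z":0,"spin":0},{"hand":0,"x":-0.002,"y":0.009,"z":0,"spin":0},{"hand":0,"x":-0.0025,"y":0.011,"z":0,"spin":0},{"hand":0,"x":-0.003,"y":0.013,"z":0,"spin":0},{"hand":0,"x":-0.0033,"y":0.015,"z":0,"spin":0},{"hand":0,"x":-0.0033,"y":0.015,"z":0,"spin":0},{"hand":0,"x":-0.0033,"y":0.015,"z":0,"spin":0}]'
```

```text
t: 2.4
eef_pos: [523.1, 55.5, 132.4]
tcp_rot: [3.141, -0.003, 0.215]
ft_force: [-0.8, -0.2, -0.2]
opening: 0.002
t: 3.07
eef_pos: [519.2, 69.7, 130.6]
tcp_rot: [-3.142, 0.0, 0.214]
ft_force: [1.1, -0.4, 0.1]
opening: 0.003
```

```bash
python3 -m handwheel '[{"hand":0,"x":-0.001,"y":0.003,"z":0,"spin":0},{"hand":0,"x":-0.0015,"y":0.006,"z":0,"spin":0},{"hand":0,"x":-0.002,"y":0.009,"z":0,"spin":0},{"hand":0,"x":-0.0026,"y":0.012,"z":0,"spin":0},{"hand":0,"x":-0.0033,"y":0.015,"z":0,"spin":0},{"hand":0,"x":-0.0033,"y":0.015,"z":0,"spin":0}]'
python3 - <<'E'
from h import *
c=snap('wrist','w2',(140,60,360,240),3.4); print(state()['ft_force'])
E
```

```text
t: 3.57
eef_pos: [515.8, 85.2, 130.6]
tcp_rot: [-3.141, 0.0, 0.214]
ft_force: [0.4, -0.8, -0.0]
opening: 0.007
[-0.16990357  0.77512979  0.55072259]
```

View pics/w2.png

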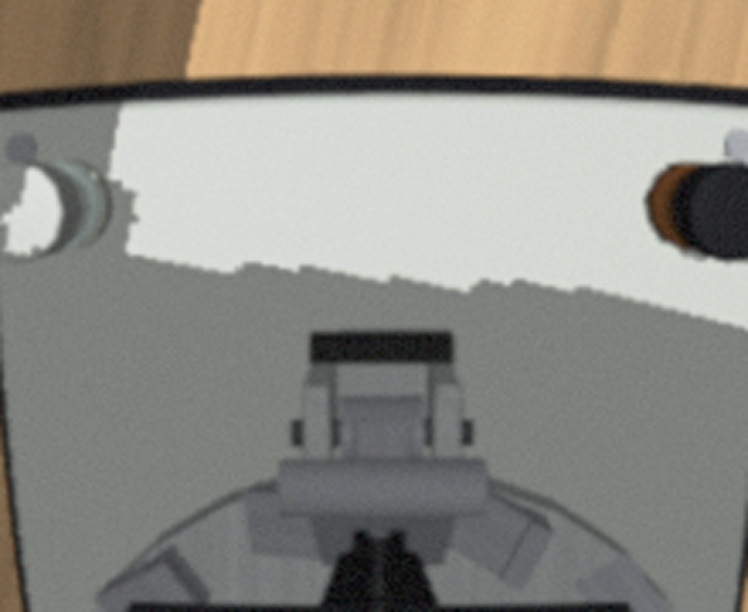

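The bar, middle (383,485) in the crop, is moving outward with the fingertip behind it. I'll add a pawl-angle estimate and continue.

```bash
cat >> h.py <<'E'
def bar(phi,dy=0):
    a=np.arctan2(50,-27.5)-phi; return (0,108+57.06*np.cos(a)+dy,72+57.06*np.sin(a))
def table(name,us,dy=3):
    c=load(name); z=np.load('pose.npy')
    for p in us: print(p,np.round(bar(p),1),np.round(fproj(c,W(z,bar(p,dy))),1))
E
python3 -c "
from h import *
table('w2',np.arange(0,1.1,.15))"
python3 -m handwheel '[{"hand":0,"x":-0.001,"y":0.003,"z":0,"spin":0},{"hand":0,"x":-0.0015,"y":0.006,"z":0,"spin":0},{"hand":0,"x":-0.002,"y":0.009,"z":0,"spin":0},{"hand":0,"x":-0.0026,"y":0.012,"z":0,"spin":0},{"hand":0,"x":-0.0033,"y":0.015,"z":0,"spin":0},{"hand":0,"x":-0.0033,"y":0.015,"z":0,"spin":0},{"hand":0,"x":-0.0033,"y":0.015,"z":0,"spin":0}]'
python3 - <<'E'
from h import *
c=snap('wrist','w3',(140,60,360,240),3.4)
table('w3',np.arange(0,1.1,.15))
E
```

```text
0.0 [  0.   80.5 122. ] [250.8 250.3]
0.15 [  0.   88.3 125.5] [250.8 241.5]
0.3 [  0.   96.5 127.9] [250.8 230.4]
0.44999999999999996 [  0. 105. 129.] [250.8 217.5]
0.6 [  0.  113.5 128.8] [250.8 203. ]
0.75 [  0.  122.  127.3] [250.8 187.8]
0.8999999999999999 [  0.  130.1 124.6] [250.8 172.5]
1.05 [  0.  137.7 120.7] [250.8 157.9]
t: 4.2
eef_pos: [512.6, 99.8, 130.7]
tcp_rot: [3.142, -0.0, 0.214]
ft_force: [0.1, -0.9, 0.9]
opening: 0.008
0.0 [  0.   80.5 122. ] [250.8 270.8]
0.15 [  0.   88.3 125.5] [250.8 263.1]
0.3 [  0.   96.5 127.9] [250.8 253.2]
0.44999999999999996 [  0. 105. 129.] [250.8 241.2]
0.6 [  0.  113.5 128.8] [250.8 227.7]
0.75 [  0.  122.  127.3] [250.8 213.1]
0.8999999999999999 [  0.  130.1 124.6] [250.8 198.1]
1.05 [  0.  137.7 120.7] [250.8 183.5]
```

View pics/w3.png

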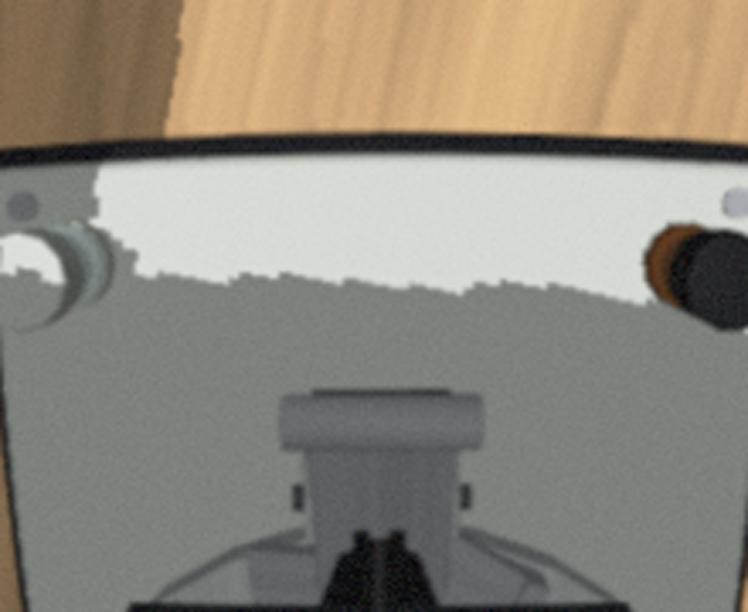

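The bar is at v≈184 px, which matches 1.05 rad on the stop, clear of the finger. Next I'll retract, turn and lower behind pin 0.

```bash
python3 -m handwheel '[{"hand":0,"x":0.002,"y":-0.01,"z":0,"spin":0},{"hand":0,"x":0.006,"y":-0.028,"z":0,"spin":1},{"hand":0,"x":0.0316,"y":-0.0373,"z":0,"spin":3},{"hand":0,"x":0.0316,"y":-0.0373,"z":0,"spin":6},{"hand":0,"x":0.0316,"y":-0.0373,"z":0,"spin":6},{"hand":0,"x":0.0316,"y":-0.0373,"z":0,"spin":6},{"hand":0,"x":0.0316,"y":-0.0373,"z":0,"spin":6},{"hand":0,"x":0.0316,"y":-0.0373,"z":-0.016,"spin":6},{"hand":0,"x":0.0316,"y":-0.0373,"z":-0.032,"spin":6},{"hand":0,"x":0.0316,"y":-0.0373,"z":-0.032,"spin":6},{"hand":0,"x":0.0316,"y":-0.0373,"z":-0.032,"spin":6}]'
python3 - <<'E'
from h import *
c=snap('wrist','w4',(110,60,350,240),3.2)
z=np.load('pose.npy'); 
for dy in (0,3):
  print(fproj(c,W(z,bar(1.05,dy))), [np.round(fproj(c,W(z,(38.5+dy/2,37.9+dy,h))),1) for h in(57,102)])
E
```

```text
t: 5.17
eef_pos: [544.1, 61.9, 98.4]
tcp_rot: [-3.141, 0.001, 0.736]
ft_force: [0.1, -0.2, 0.4]
opening: 0.002
[288.6283388  109.68375644] [array([251.7, 255.6]), array([251.8, 289.5])]
[291.99403198 104.02699663] [array([255.5, 253.4]), array([256.4, 287.1])]
```

View pics/w4.png

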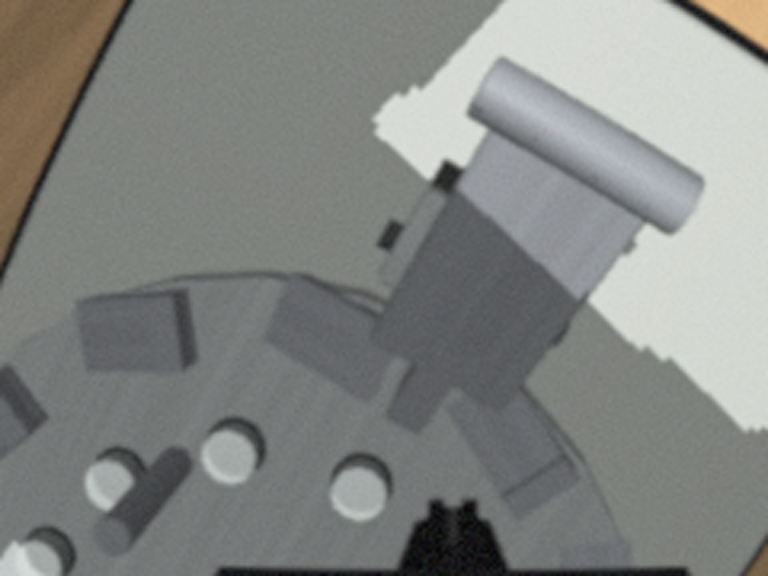

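The pawl rests back by itself (bar at (585,145) in the crop, as predicted for 1.05 rad). I'll push pin 0 for a first portion, then measure.

```bash
python3 -m handwheel '[{"hand":0,"x":0.003,"y":-0.0033,"z":0,"spin":0},{"hand":0,"x":0.006,"y":-0.0066,"z":0,"spin":0},{"hand":0,"x":0.009,"y":-0.0099,"z":0,"spin":0},{"hand":0,"x":0.011,"y":-0.0121,"z":0,"spin":0},{"hand":0,"x":0.013,"y":-0.0143,"z":0,"spin":0},{"hand":0,"x":0.015,"y":-0.0165,"z":0,"spin":0},{"hand":0,"x":0.017,"y":-0.0187,"z":0,"spin":0},{"hand":0,"x":0.019,"y":-0.0209,"z":0,"spin":0},{"hand":0,"x":0.021,"y":-0.0231,"z":0,"spin":0},{"hand":0,"x":0.023,"y":-0.0253,"z":0,"spin":0},{"hand":0,"x":0.0242,"y":-0.0266,"z":0,"spin":0},{"hand":0,"x":0.0242,"y":-0.0266,"z":0,"spin":0},{"hand":0,"x":0.0242,"y":-0.0266,"z":0,"spin":0}]'
python3 - <<'E'
from h import *
c=snap('wrist','w5',(110,60,350,240),3.2)
z=np.load('pose.npy')
for dx,dy in ((0,0),(1.5,3)):
  for w in (0,-.2,-.4,-.524):
    a=w-.009+3*np.pi/4
    print(dy,w, [np.round((fproj(c,W(z,(54*np.cos(a)+dx,54*np.sin(a)+dy,h)))-[110,60])*3.2) for h in(57,102)])
E
```

```text
t: 6.3
eef_pos: [568.6, 35.4, 98.6]
tcp_rot: [3.141, -0.0, 0.737]
ft_force: [0.3, 0.2, 0.9]
opening: 0.005
0 0 [array([149., 309.]), array([ 72., 352.])]
0 -0.2 [array([195., 301.]), array([128., 341.])]
0 -0.4 [array([244., 302.]), array([188., 343.])]
0 -0.524 [array([274., 308.]), array([225., 351.])]
3 0 [array([161., 301.]), array([ 85., 341.])]
3 -0.2 [array([207., 292.]), array([142., 330.])]
3 -0.4 [array([256., 293.]), array([203., 332.])]
3 -0.524 [array([286., 299.]), array([241., 340.])]
```

View pics/w5.png

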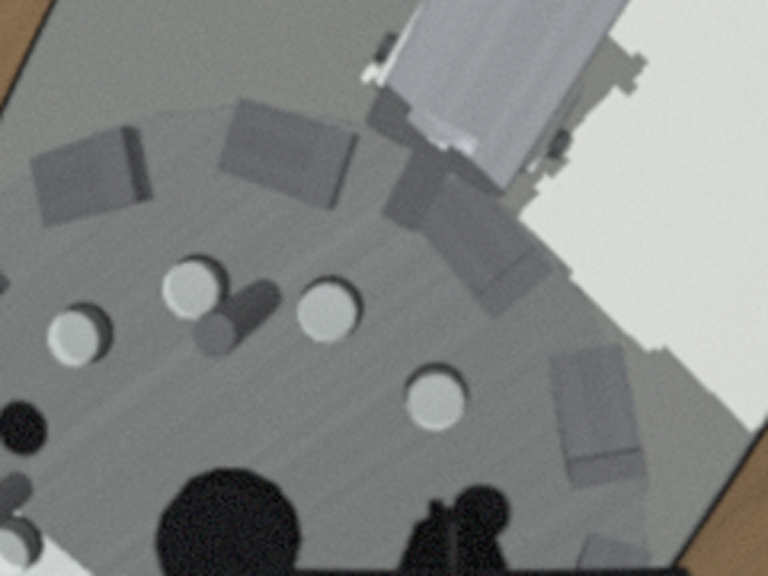

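Pin 1's top is at (215,337) and its base at about (265,293); the boss is centred at about (228,538). I'll refine with a fit.

```bash
cat > fitw.py <<'E'
from h import *
from scipy.optimize import least_squares
z=np.load('pose.npy')
def fit(name,pts,sc,o,w0):
    c=load(name)
    def f(v):
        r=[]
        for (kind,q) in pts:
            if kind=='boss': p=(0,0,71)
            elif kind[0]=='bar': p=bar(kind[1])
            else: a=v[2]+np.pi/4+kind[0]*np.pi/2; p=(54*np.cos(a),54*np.sin(a),kind[1])
            p=(p[0]+v[0],p[1]+v[1],p[2]); r+=list((fproj(c,W(z,p))-o)*sc-np.array(q))
        return r
    s=least_squares(f,[0,0,w0]); print(name,np.round(s.x,3),np.round(s.fun,1)); return s.x
E
python3 - <<'E'
from fitw import *
fit('w1',[((0,102),(531,352)),((1,102),(230,349)),(('bar',0),(378,196)),(('bar',0),(378,196))],4,[160,110],0)
fit('w4',[((1,102),(117,530)),(('bar',1.05),(585,145))],3.2,[110,60],0)
fit('w5',[((1,102),(215,337)),('boss',(228,538))],3.2,[110,60],-.4)
E
```

```text
w1 [ 1.936  3.096 -0.017] [ 1.2  1.3 -3.2 -0.8  0.9 -0.2  0.9 -0.2]
w4 [ 0.493  2.832 -0.067] [ 0.3  1.7 -0.2 -1.3]
w5 [ 2.112  4.143 -0.433] [ 1.3 -8.  -2.  11.2]
```

```bash
python3 -m handwheel '[{"hand":0,"x":0.001,"y":-0.0011,"z":0,"spin":0},{"hand":0,"x":0.002,"y":-0.0022,"z":0,"spin":0},{"hand":0,"x":0.003,"y":-0.0033,"z":0,"spin":0},{"hand":0,"x":0.0034,"y":-0.0037,"z":0,"spin":0},{"hand":0,"x":0.0034,"y":-0.0037,"z":0,"spin":0},{"hand":0,"x":0.0034,"y":-0.0037,"z":0,"spin":0}]'
python3 -m handwheel '[{"hand":0,"x":-0.004,"y":0.0044,"z":0,"spin":0},{"hand":0,"x":-0.008,"y":0.0088,"z":0,"spin":0},{"hand":0,"x":-0.008,"y":0.0088,"z":0.03,"spin":0},{"hand":0,"x":-0.0483,"y":0.0126,"z":0.065,"spin":-1},{"hand":0,"x":-0.0483,"y":0.0126,"z":0.1,"spin":-3},{"hand":0,"x":-0.0483,"y":0.0126,"z":0.13,"spin":-6},{"hand":0,"x":-0.0483,"y":0.0126,"z":0.13,"spin":-6},{"hand":0,"x":-0.0483,"y":0.0126,"z":0.13,"spin":-6},{"hand":0,"x":-0.0483,"y":0.0126,"z":0.13,"spin":-6},{"hand":0,"x":-0.0483,"y":0.0126,"z":0.13,"spin":-6},{"hand":0,"x":-0.0483,"y":0.0126,"z":0.13,"spin":-6},{"hand":0,"x":-0.0483,"y":0.0126,"z":0.13,"spin":-6}]'
python3 - <<'E'
from h import *
c=snap('wrist','w6'); a=load('w1')['img'][110:240,160:345,::-1]; b=c['img'][110:240,160:345,::-1]
print(np.abs(np.array(c['T'])-load('w1')['T']).max())
cv2.imwrite('pics/w6c.png',np.vstack([cv2.resize(i,None,fx=2.3*1.3,fy=2.3,interpolation=cv2.INTER_CUBIC) if 0 else cv2.resize(i,None,fx=2.3,fy=2.3,interpolation=cv2.INTER_CUBIC) for i in(a,b)]))
E
```

```text
t: 6.85
eef_pos: [571.9, 31.9, 98.6]
tcp_rot: [3.142, -0.0, 0.737]
ft_force: [-1.9, 0.6, -0.6]
opening: 0.006
t: 7.85
eef_pos: [523.5, 44.7, 228.3]
tcp_rot: [-3.141, 0.001, 0.216]
ft_force: [0.1, -0.3, 0.3]
opening: 0.003
0.7508829919699593
```

View pics/w6c.png

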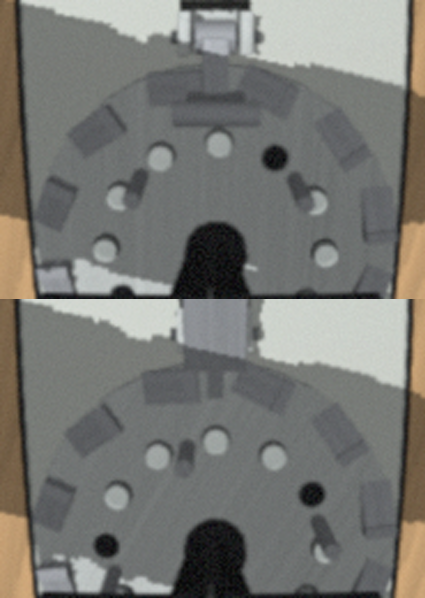

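The lower half (after) shows the tube and tooth pattern almost identical to before, about 3 px left. I'll quantify that from tube centres, taking out the camera motion.

Run:
```python
from h import *
from scipy.optimize import least_squares
z=np.load('pose.npy'); A,B=load('w1'),load('w6')
def inv(c,q,zh):
    f=lambda p:fproj(c,(p[0],p[1],zh))-q
    p=least_squares(f,[530,40]).x; a=z[2]; d=p-z[:2]; return np.array([np.cos(a)*d[0]+np.sin(a)*d[1],-np.sin(a)*d[0]+np.cos(a)*d[1]])
def pts(c):
    g=c['img'][110:225,180:330].astype(float).mean(2); out=[]
    m=((g>150)).astype(np.uint8)
    n,l,st,ce=cv2.connectedComponentsWithStats(m)
    for i in range(1,n):
        if 20<st[i,4]<150 and max(st[i,2:4])<16 : out.append((ce[i]+[180,110],st[i,4]))
    return out
for n,c in(('A',A),('B',B)):
    for q,s in pts(c):
        p=inv(c,q,65); r=np.hypot(*(p-[1.9,3.1])); print(n,np.round(q,1),s,np.round(p,1),'r',round(r,1),'ang',round(np.degrees(np.arctan2(p[1]-3.1,p[0]-1.9)),2))
```

```text
A [254.8 172.9] 67 [ 2.8 58.6] r 55.5 ang 89.08
A [229.  178.9] 66 [-25.8  51.7] r 55.9 ang 119.65
A [209.7 196.2] 43 [-48.   31.7] r 57.6 ang 150.18
A [298.6 198.4] 34 [52.7 29.1] r 57.1 ang 27.13
A [204.9 219.2] 60 [-54.9   3.8] r 56.8 ang 179.3
A [301.7 221.1] 54 [57.7  1.5] r 55.8 ang -1.69
B [253.3 172.1] 68 [ 1.4 58.7] r 55.6 ang 90.52
B [228.  178.7] 69 [-26.5  51.2] r 55.9 ang 120.58
B [278.7 178.9] 61 [29.6 51.1] r 55.4 ang 60.05
B [210.1 196.3] 65 [-47.3  30.8] r 56.4 ang 150.6
B [195.2 223.3] 22 [-66.3  -2.3] r 68.4 ang -175.45
```

Tubes were at 89.2° mod 30 and are now at 90.4°, so the wheel is about -0.52 rad from nominal, well centred. Next I'll go over and outside the pawl and lower.

```bash
python3 -m handwheel '[{"hand":0,"x":-0.0077,"y":0.037,"z":0,"spin":0},{"hand":0,"x":-0.016,"y":0.077,"z":0,"spin":0},{"hand":0,"x":-0.025,"y":0.123,"z":0,"spin":0},{"hand":0,"x":-0.025,"y":0.123,"z":0,"spin":0},{"hand":0,"x":-0.025,"y":0.123,"z":0,"spin":0},{"hand":0,"x":-0.025,"y":0.123,"z":0,"spin":0},{"hand":0,"x":-0.025,"y":0.123,"z":-0.035,"spin":0},{"hand":0,"x":-0.025,"y":0.123,"z":-0.07,"spin":0},{"hand":0,"x":-0.025,"y":0.123,"z":-0.1,"spin":0},{"hand":0,"x":-0.025,"y":0.123,"z":-0.1,"spin":0},{"hand":0,"x":-0.025,"y":0.123,"z":-0.1,"spin":0}]'
python3 -m handwheel '[{"hand":0,"x":0.0021,"y":-0.01,"z":0,"spin":0},{"hand":0,"x":0.0032,"y":-0.015,"z":0,"spin":0},{"hand":0,"x":0.0038,"y":-0.018,"z":0,"spin":0},{"hand":0,"x":0.0045,"y":-0.021,"z":0,"spin":0},{"hand":0,"x":0.0051,"y":-0.024,"z":0,"spin":0},{"hand":0,"x":0.0058,"y":-0.027,"z":0,"spin":0},{"hand":0,"x":0.0064,"y":-0.03,"z":0,"spin":0},{"hand":0,"x":0.0071,"y":-0.033,"z":0,"spin":0},{"hand":0,"x":0.0077,"y":-0.036,"z":0,"spin":0},{"hand":0,"x":0.0084,"y":-0.039,"z":0,"spin":0},{"hand":0,"x":0.009,"y":-0.042,"z":0,"spin":0},{"hand":0,"x":0.0097,"y":-0.045,"z":0,"spin":0},{"hand":0,"x":0.0103,"y":-0.048,"z":0,"spin":0},{"hand":0,"x":0.0113,"y":-0.052,"z":0,"spin":0},{"hand":0,"x":0.0113,"y":-0.052,"z":0,"spin":0},{"hand":0,"x":0.0113,"y":-0.052,"z":0,"spin":0},{"hand":0,"x":0.0113,"y":-0.052,"z":0,"spin":0}]'
python3 - <<'E'
from h import *
c=snap('side','s2',(175,145,315,250),5.5); z=np.load('pose.npy')
for p in(0,.45,.6,.8,1.05): print(p,np.round((np.array(proj(c,W(z,bar(p))))-[175,145])*5.5))
E
```

```text
t: 8.82
eef_pos: [498.6, 166.3, 128.2]
tcp_rot: [3.142, 0.003, 0.213]
ft_force: [0.5, -0.2, 0.6]
opening: 0.002
t: 10.23
eef_pos: [509.9, 115.5, 128.7]
tcp_rot: [-3.142, -0.0, 0.214]
ft_force: [-0.6, -1.1, -0.5]
opening: 0.005
0 [315. 113.]
0.45 [272.  85.]
0.6 [257.  79.]
0.8 [238.  76.]
1.05 [217.  77.]
```

View pics/s2.png

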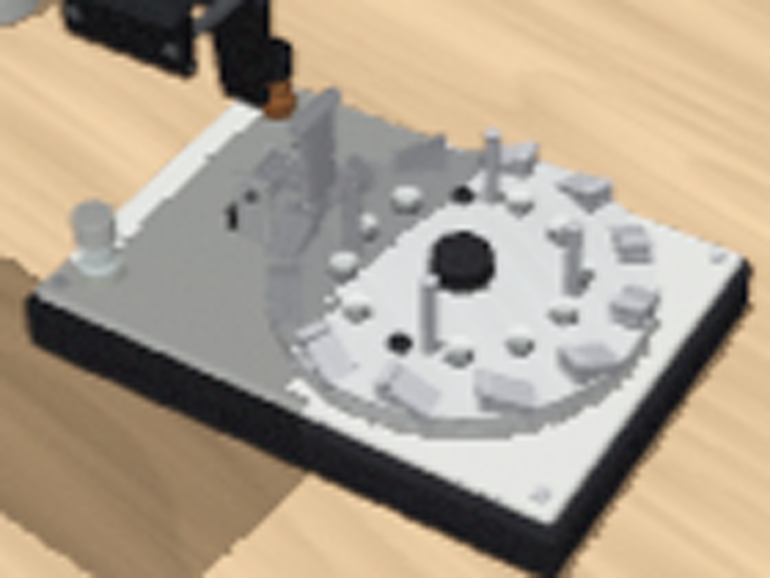

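The pawl is fully down: bar at (316,112), exactly as at the start, and the wheel is one notch on (pin tops (492,135), (573,232) and (430,282)). I've used up the 12 views, so I'll retract and check numerically by comparing patches with the initial side image.

```bash
python3 -m handwheel '[{"hand":0,"x":-0.004,"y":0.018,"z":0,"spin":0},{"hand":0,"x":-0.008,"y":0.037,"z":0.01,"spin":0},{"hand":0,"x":-0.008,"y":0.037,"z":0.05,"spin":0},{"hand":0,"x":-0.008,"y":0.037,"z":0.09,"spin":0},{"hand":0,"x":-0.008,"y":0.077,"z":0.13,"spin":0},{"hand":0,"x":-0.008,"y":0.117,"z":0.13,"spin":0},{"hand":0,"x":-0.008,"y":0.157,"z":0.13,"spin":0},{"hand":0,"x":-0.008,"y":0.197,"z":0.13,"spin":0},{"hand":0,"x":-0.008,"y":0.237,"z":0.13,"spin":0},{"hand":0,"x":-0.008,"y":0.237,"z":0.13,"spin":0},{"hand":0,"x":-0.008,"y":0.237,"z":0.13,"spin":0},{"hand":0,"x":-0.008,"y":0.237,"z":0.13,"spin":0}]'
python3 - <<'E'
from h import *
from scipy.optimize import least_squares
def patch(name,box):
    a=load(name+'0')['img'].mean(2).astype(np.float32); b=c[name]['img'].mean(2).astype(np.float32)
    x0,y0,x1,y1=box; r=cv2.matchTemplate(b[y0-6:y1+6,x0-6:x1+6],a[y0:y1,x0:x1],cv2.TM_CCOEFF_NORMED)
    _,m,_,l=cv2.minMaxLoc(r); return round(m,3),(l[0]-6,l[1]-6)
c={n:snap(n,n+'9') for n in('side','top')}
S=lambda b:[int(v/5.5+(175,145)[i%2]) for i,v in enumerate(b)]
T=lambda b:[int(v/5.8+(175,130)[i%2]) for i,v in enumerate(b)]
F=lambda b:[int(v/1.5) for v in b]
print('lug',patch('side',S((280,80,345,215))),'vialb',patch('side',S((65,190,140,300))),'viala',patch('side',S((245,30,310,125))))
print('top lug/bracket',patch('top',T((180,220,320,390))),'va',patch('top',T((45,160,130,230))),'vb',patch('top',T((130,450,210,530))))
for n,b in dict(reagent=(130,235,190,280),box=(133,308,200,387),beaker=(545,185,605,235),eth=(570,265,635,310),rack=(545,315,590,372)).items(): print(n,patch('top',F(b)))
z=np.load('pose.npy'); s=c['side']
# pins -> wheel angle using readings of s2 (crop px)
obs={0:(573,232),1:(492,135),3:(430,282)}
print(state()['eef_pos'])
from itertools import permutations
pins=[(492,135),(573,232),(430,282)]; ks=[0,3,2]
f=lambda w:np.ravel([(np.array(proj(s,W(z,(54*np.cos(w[0]+np.pi/4+k*np.pi/2),54*np.sin(w[0]+np.pi/4+k*np.pi/2),102))))-[175,145])*5.5-q for k,q in zip(ks,pins)])
r=least_squares(f,[-.5]); print('wheel',r.x,np.round(r.fun))
E
```

```text
t: 11.28
eef_pos: [501.5, 352.5, 258.3]
tcp_rot: [3.141, 0.001, 0.215]
ft_force: [-0.5, -0.6, -0.3]
opening: 0.005
lug (0.997, (0, 0)) vialb (0.747, (0, 0)) viala (1.0, (0, 0))
top lug/bracket (0.994, (0, 0)) va (1.0, (0, 0)) vb (0.997, (0, 0))
reagent (0.314, (1, 0))
box (0.682, (0, 0))
beaker (0.999, (0, 0))
eth (1.0, (0, 0))
rack (0.999, (0, 0))
[501.93525647 351.40711305 258.65083493]
wheel [-0.5377087] [ 2. -3.  1. -7. -3. -3.]
```

Everything matches; only the reagent and tip-box top patches score low, as the arm now hangs over that side. I'll check those from the side camera and then hand in.

Run:
```python
from h import *
a=load('side0')['img'].mean(2).astype(np.float32); b=load('side9')['img'].mean(2).astype(np.float32)
for n,bx in dict(reagent=(238,160,276,226),box=(148,208,232,274)).items():
    x0,y0,x1,y1=[int(v/1.5) for v in bx]; r=cv2.matchTemplate(b[y0-6:y1+6,x0-6:x1+6],a[y0:y1,x0:x1],cv2.TM_CCOEFF_NORMED); _,m,_,l=cv2.minMaxLoc(r); print(n,m,l[0]-6,l[1]-6)
print(job_done())
```

```text
reagent 0.8757531046867371 0 0
box 0.9997966885566711 0 0
the job is handed in; nothing more can be done
None
```

The carousel is back by one notch and the pawl is down and locked. I handed the job in at about 11.5 s. With the gripper shut, I pushed the pawl's lug outward until it rested back on its stop by itself, at about 1.05 rad. I then pushed pin 0 clockwise, moved round outside the pawl and tipped it down.

**Pawl:** in the side and top views its lug matches its starting "down" picture with no shift (match scores 0.997 and 0.994).

**Wheel:** I measured about -0.52 rad from the tubes before dropping the pawl. A fit to the pin tops after it dropped gave -0.54. Both are within the nose's ±0.06 rad of play around -0.524. An estimate partway through the push was rougher, with poor residuals on the boss.

**Bystanders:** none of the vials, bottles, boxes or the rest shows any shift. Some match scores were lower:
- **Clear vial:** 0.75 in the side view, probably because of a moved shadow; the top view gave 0.997.
- **Reagent bottle:** 0.31 with a 1-pixel shift in the top view, where the arm probably hung over it; the side view gave 0.88 with no shift.
- **Tip box:** 0.68 in the top view, also on the arm's side; the side view gave 0.9998 with no shift.

**Disagreement:** the wrist camera placed the carousel about 2–3 mm from the fit made with the fixed cameras. I allowed for this when working out the pushes.

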